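# Push the parts carton down the guide lane

## Task

Push the white parts carton along the bench into the mouth of the guide lane and down between its two rails until it sits square and flat against the stop at the far end, then leave it there. Slide it with the fingers only: never lift or tip it, and let neither the carton nor the gripper touch either rail. Leave the solder spool, the red tin and the battery where they stand.

Things in the scene. Friction and masses are not known exactly. Their poses are not given: they have to be found in the camera images.
- carton: Closed white carton, 91 (its x, -45 to +46) x 131 (its y, -65.5 to +65.5, collider 132) x 60 mm high, about 0.25 kg, loose on the bench in front of the lane's mouth, long side roughly across the lane but up to 0.3 rad crooked and up to 30 mm off the lane's centre line. Origin: centre of its underside; z up. At the start its x points roughly down the lane, the face at -x is the one to push.
- lane: Guide lane fixed to the bench, open underneath (the carton slides on the bench itself) and at the top. Origin: on the bench at the centre of the open mouth; +x runs down the lane, y to its left, z up. The grey end stop with a black rubber face spans the far end: its face is at x = 150 mm, it is 40 mm high, with a small black sensor on top to 56 mm, and its body and foot reach to x = 192 mm.
- rail_left: Aluminium rail with an orange cap at the mouth, left side of the lane: x from 0 to 150 mm, inner face at y = +80 mm, outer face +96 mm (dark feet to +116 mm), 30 mm high. Origin and axes are the same as the lane's. Must not be touched.
- rail_right: The same rail on the right: inner face at y = -80 mm, outer face -96 mm (feet to -116 mm). Origin and axes are the same as the lane's. Must not be touched. The 160 mm lane leaves 14 mm on each side of the 132 mm carton.
- seat (a point): Where the carton's origin lies when it sits against the stop on the centre line: on the bench, 104 mm down the lane from the mouth; axes as the lane's.
- spool: Solder spool, dark blue flanges, 56 mm diameter x 43 mm high, loose, stands beside the lane (one of three places: outside either rail, or to the left of the mouth). Origin: centre of its underside. Leave alone.
- tin: Red round tin, 58 mm diameter x 23 mm high, loose, in another of these three places. Origin: centre of its underside. Leave alone.
- battery: Small blue and yellow block battery, 18 x 26 x 49 mm high, standing loose in another of these three places. Origin: centre of its underside. Leave alone.

How it is judged:
By the outcome, as a careful person would: the job done as asked, in the order asked, and still so for the second after the job is handed in, with the robot touching nothing.
It also fails if it takes over 72 s, if anything falls off the work surface, if the arm or the gripper's body presses on something with over 40 N, if the wrist force passes 120 N, or if a joint passes its speed limit or range.

## Robot

A 6-joint arm with a two-finger parallel gripper is mounted at the origin on a cart in front of the work surface, level with it; the furniture and walls round the work are solid. World frame = base frame: x ahead of the robot, y to its left, z up, the work surface at z = 0. Lengths are in m, angles in rad, forces in N, time in s.
With the tool pointing down it reaches from about 0.275 to 0.825 m from the base axis. Payload 4.9 kg.
Tool frame: the origin (TCP) lies on the centre line of the jaws, within the pads' length; the fingertips stand 11 mm ahead of it and the grasp point (between the pads) lies 8 mm behind it; z points along the fingers, y is the line along which they close (so a half turn about z gives the same grasp; the last joint's range is limited). The gripper opens to 85 mm and grips with 20 to 120 N. Pads are 22 mm wide; open, the fingers measure 114 mm over their backs; the gripper's body (76 mm by 85 mm) begins 54 mm behind the grasp point. The pads swing forward as they close: fully open they stand 13 mm farther back than shut.
Start: joints at [1.179, 0.326, -0.193, 1.052, 0, 1.437], TCP at [0.14, 0.532, 0.242] pointing down, gripper open.
Joint ranges: [-2.65, 2.65], [-0.97, 1.79], [-1.3, 1.35], [-1.93, 2.1], [-1.47, 1.37], [-3.14, 3.14]. Speed limits (rad/s): [2.57, 2.57, 3.14, 3.14, 3.14, 3.14].

## Interface

Orientations are given as a rotation vector (axis times angle).
In Python, from cell import robot gives the robot as it stands. Calls block until the motion is done:
- robot.reach(position, orientation): joint-space move of the TCP to a pose.
- robot.move_l(position, ori=None, velocity=0.15): straight line of the TCP; ori=None keeps the orientation; velocity is the mean speed in m/s.
- robot.move_j(angles): joint-space move.
- robot.open() and robot.close_gripper(): open the fingers fully, or close them until they stop; the grip force is fixed at half the most.
- robot.dwell(seconds).
- robot.solve_ik(position, orientation): joint angles nearest the present ones, or None.
- robot.get_obs(): the state.
- robot.snapshot(name): name is "scene" or "top"; returns the picture (400x640x3 uint8, red, green, blue); there is no depth.
- robot.camera_model(name): a dict with "camera_matrix" (3x3 intrinsics, pixels), "world_to_cam" (4x4, takes a point from world to camera coordinates). Camera axes: x right, y down, z forward; pixel columns grow to the right and rows downward; lengths in m; the calibration is good to about 2 mm. A picture is of the moment at which its call begins. camera_model takes no time and is no camera call.
A pose or a line that the arm cannot do raises robot.PlanningError and nothing moves.
- robot.finish_job(): hands the job in; it is judged then, once.
The state is a dict: "time_s": time; "joint_pos": joint angles; "qvel": joint speeds; "tau": joint torques, N m; "tool_pos": TCP position; "eef_rot": TCP orientation; "force": force on the tool from outside, world axes, zero at the start; "torque": the same for the moment, N m; "finger_gap": finger opening in m; "grip_force": force on a finger pad.
Only numpy, scipy, OpenCV 4.12 (cv2) and the standard library are available. Lean on these libraries where they do the work, as an engineer would, in place of code of your own. Each camera call takes 0.05 s, during which the arm holds its last target. There are 200 camera calls.

## Working session

There is one attempt and no reset: what is moved stays moved. The work goes in short steps, each a Python script; the robot and the scene stay as the last script left them, time stands still between calls to the robot, and variables do not carry over. Pictures are saved under pics/ and viewed, at most 10 in all, crops included, and the job is handed in when it is done.

```bash
mkdir -p pics; python3 - <<'E'
from cell import robot
import cv2
for n in("top","scene"):
    cv2.imwrite(f"pics/{n}0.png",robot.snapshot(n)[:,:,::-1]); m=robot.camera_model(n); print(m)
print(robot.get_obs())
E
```

```text
{'camera_matrix': array([[434.52577492,   0.        , 315.73362215],
       [  0.        , 434.52577492, 199.61329237],
       [  0.        ,   0.        ,   1.        ]]), 'world_to_cam': array([[ 0.01345175, -0.99978357,  0.01587008, -0.11046489],
       [-0.98461545, -0.01600967, -0.17400029,  0.58315347],
       [ 0.1742167 , -0.01328532, -0.98461771,  1.00597543],
       [ 0.        ,  0.        ,  0.        ,  1.        ]])}
{'camera_matrix': array([[439.69548082,   0.        , 321.37250761],
       [  0.        , 439.69548082, 198.63649456],
       [  0.        ,   0.        ,   1.        ]]), 'world_to_cam': array([[-0.71612774,  0.6976709 ,  0.02040542,  0.46289183],
       [ 0.44795625,  0.48183373, -0.75310786, -0.1753211 ],
       [-0.53525346, -0.53018069, -0.65758054,  1.19030689],
       [ 0.        ,  0.        ,  0.        ,  1.        ]])}
{'time_s': 0.1, 'joint_pos': array([ 1.17879519e+00,  3.26837608e-01, -1.93479027e-01,  1.05199867e+00,
        1.68749318e-05,  1.43659815e+00]), 'qvel': array([-0.00117756, -0.0006062 ,  0.0038478 ,  0.00020363, -0.00048608,
       -0.00060485]), 'tau': array([ 2.54867984e-03, -4.44239724e+01,  2.63039052e+01,  7.87985598e-03,
       -6.63847644e-06, -8.65909925e-06]), 'tool_pos': array([0.14001734, 0.53136384, 0.24159948]), 'eef_rot': array([-4.03782482e-01, -3.11512030e+00,  2.29670950e-03]), 'force': array([ 0.52439187, -1.20913005, -0.49110491]), 'torque': array([0.05045752, 0.0343403 , 0.01453846]), 'grip_force': 0.0, 'finger_gap': 0.08546775176146322}
```

View pics/top0.png

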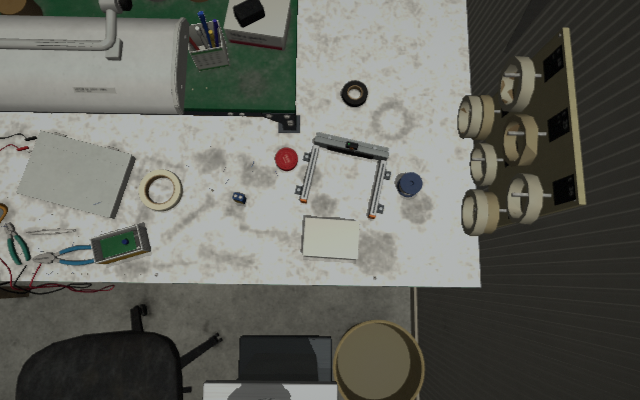

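View pics/scene0.png

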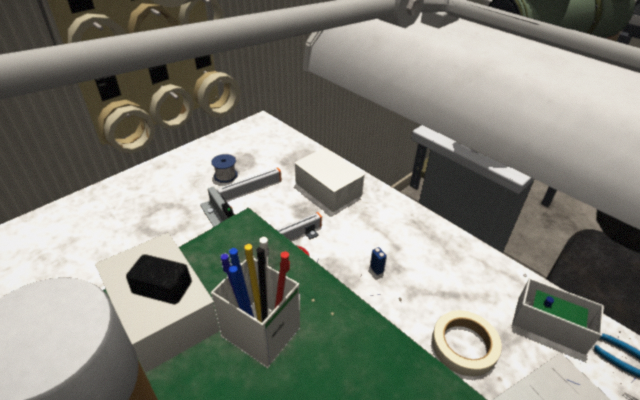

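The top view shows the carton at about (330,238), the lane mouth between the orange caps at (304,199) and (373,214), and the stop at about (352,147). The tin is at (286,159), the spool at (409,184) and the battery at (239,198). I'll enlarge that area.

```bash
python3 - <<'E'
import cv2
i=cv2.imread("pics/top0.png")
c=cv2.resize(i[122:270,275:435],None,fx=5,fy=5,interpolation=cv2.INTER_CUBIC)[:600]
c=cv2.resize(i[122:242,275:435],None,fx=5,fy=5,interpolation=cv2.INTER_CUBIC)
cv2.imwrite("pics/c1.png",c)
c=cv2.resize(i[205:270,290:370],None,fx=8,fy=8,interpolation=cv2.INTER_CUBIC)
cv2.imwrite("pics/c2.png",c)
E
```

```text
(no output)
```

View pics/c1.png

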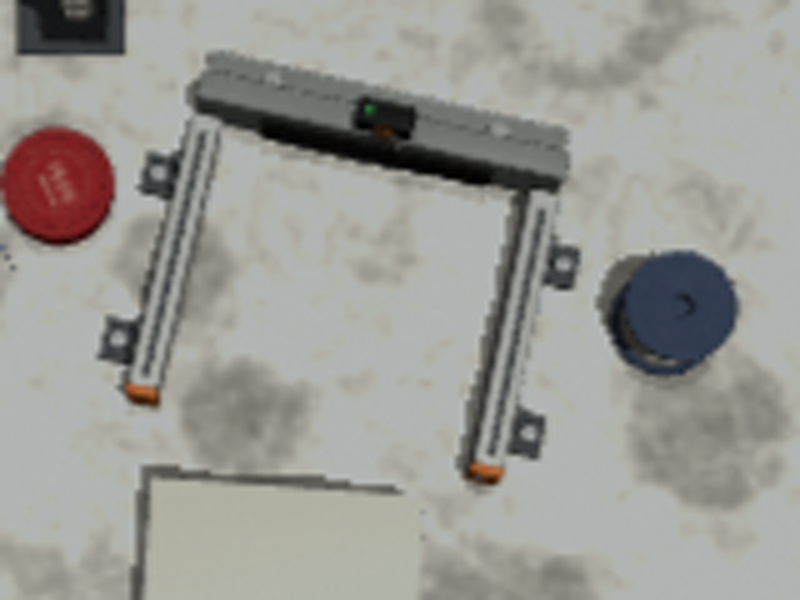

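View pics/c2.png

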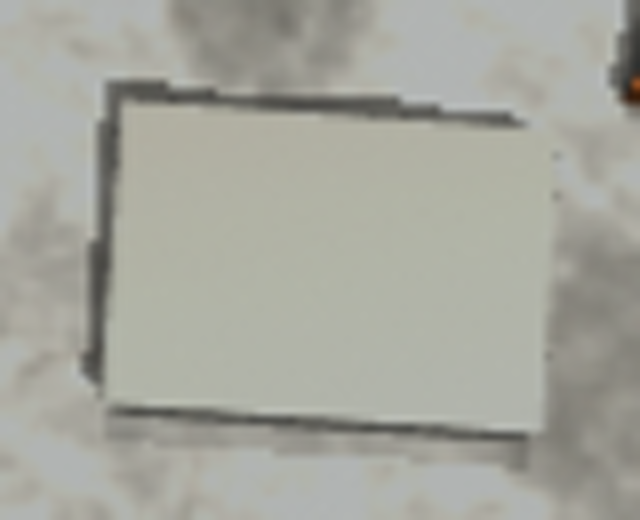

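```bash
cat > h.py <<'E'
import numpy as np
from cell import robot
from scipy.spatial.transform import Rotation as R
M=robot.camera_model("top");K=M["camera_matrix"];T=M["world_to_cam"]
def w(p,z,s=1,o=(0,0)):
    p=(np.array(p,float)+.5)/s-.5+o
    d=T[:3,:3].T@np.linalg.solve(K,[p[0],p[1],1]);c=-T[:3,:3].T@T[:3,3]
    return (c+d*(z-c[2])/d[2])[:2]
def fit(model,pts):
    a=np.array(model,float);b=np.array(pts);ca,cb=a.mean(0),b.mean(0)
    U=(a-ca)[:,0]+1j*(a-ca)[:,1];V=(b-cb)[:,0]+1j*(b-cb)[:,1]
    th=np.angle((U.conj()*V).sum());c,s=np.cos(th),np.sin(th);r=np.array([[c,-s],[s,c]])
    t=cb-r@ca
    print("pose",t.round(4),round(th,4),"resid mm",(1e3*(b-(a@r.T+t))).round(1).tolist());return t,th
E
python3 - <<'E'
from h import *
o1=(275,122);o2=(290,205)
L=fit([(0,.096),(0,.08),(0,-.08),(0,-.096)],[w(p,.03,5,o1) for p in [(126,400),(158,405),(466,479),(500,483)]])
for a,b in [((160,400),(220,130)),((502,475),(556,195))]:
    d=w(b,.03,5,o1)-w(a,.03,5,o1);print("rail dir",np.arctan2(d[1],d[0]),np.hypot(*d))
C=fit([(.046,.0655),(.046,-.0655),(-.045,-.0655),(-.045,.0655)],[w(p,.06,8,o2) for p in [(122,100),(553,126),(543,432),(104,408)]])
c,s=np.cos(L[1]),np.sin(L[1]);d=C[0]-L[0]
print("carton in lane",c*d[0]+s*d[1],-s*d[0]+c*d[1],C[1]-L[1])
for n,p in dict(tin=(57,185),spool=(680,307)).items():print(n,w(p,.02 if n=="tin" else .043,5,o1))
E
```

```text
pose [ 0.5635 -0.1552] -0.2124 resid mm [[-0.8, -1.2], [0.3, -1.5], [-0.6, 2.0], [1.0, 0.8]]
rail dir -0.1984926045199409 0.14245650457829914
rail dir -0.19866519790209605 0.14640741944010183
pose [ 0.4913 -0.139 ] -0.0411 resid mm [[0.5, -0.6], [0.0, 0.9], [-0.1, 0.4], [-0.3, -0.7]]
carton in lane -0.07403911904212969 0.0006338102199894037 0.17128940590586536
tin [ 0.69532771 -0.02499849]
spool [ 0.63200958 -0.3367519 ]
```

```bash
cat >> h.py <<'E'
TH=-0.203; O=np.array([.5635,-.1552])
c,s=np.cos(TH),np.sin(TH)
def W(x,y,z): return [O[0]+c*x-s*y,O[1]+s*x+c*y,z]
def ori(sg,th=TH):
    C,S=sg*np.cos(th),sg*np.sin(th)
    return R.from_matrix(np.array([[C,S,0],[S,-C,0],[0,0,-1]])).as_rotvec()
E
python3 - <<'E'
from h import *
import cv2
for sg in(1,-1):print(sg,[np.round(q,2) if (q:=robot.solve_ik(W(x,0,.018),ori(sg))) is not None else None for x in(-.18,.05)])
sg=-1 if abs(robot.solve_ik(W(-.18,0,.018),ori(-1))[5])<abs(robot.solve_ik(W(-.18,0,.018),ori(1))[5]) else 1
print(sg)
robot.reach(W(-.18,0,.2),ori(sg))
robot.move_l(W(-.18,0,.018))
f0=robot.get_obs()["force"]
for x in np.arange(-.170,-.124,.005):
    robot.move_l(W(x,0,.018),velocity=.03);o=robot.get_obs();print(round(x,3),(o["force"]-f0).round(1),o["torque"].round(2))
o=robot.get_obs();print(o["tool_pos"],W(x,0,.018),o["time_s"])
cv2.imwrite("pics/t1.png",cv2.resize(robot.snapshot("top")[120:270,265:435,::-1],None,fx=4,fy=4,interpolation=2))
E
```

```text
1 [array([-0.48,  0.39, -0.83,  0.35, -0.  ,  2.86]), array([-0.38,  0.69, -0.21,  0.67, -0.  ,  2.96])]
-1 [array([-0.48,  0.39, -0.83,  0.35,  0.  , -0.28]), array([-0.38,  0.69, -0.21,  0.67,  0.  , -0.18])]
-1
-0.17 [ 0.8  0.5 -0.9] [-0.02  0.07 -0.  ]
-0.165 [0.5 1.2 0.6] [ 0.04  0.03 -0.03]
-0.16 [1.4 0.4 0.1] [-0.01  0.02 -0.01]
-0.155 [-0.5  1.  -0. ] [0.05 0.01 0.02]
-0.15 [-0.   1.3  0.5] [ 0.05 -0.   -0.  ]
-0.145 [-0.2  0.7  0.1] [ 0.01 -0.01  0.08]
-0.14 [ 0.2 -1.   0.4] [-0.02  0.02  0.02]
-0.135 [-0.6  0.5 -0.2] [ 0.01  0.01 -0.03]
-0.13 [ 0.4 -0.2  0.3] [-0.01 -0.   -0.  ]
-0.125 [-0.2 -0.1  0.9] [-0.01 -0.01  0.  ]
[ 0.44158056 -0.13021127  0.01805368] [np.float64(0.4410667299441781), np.float64(-0.12999892098662885), 0.018] 7.275
```

View pics/t1.png

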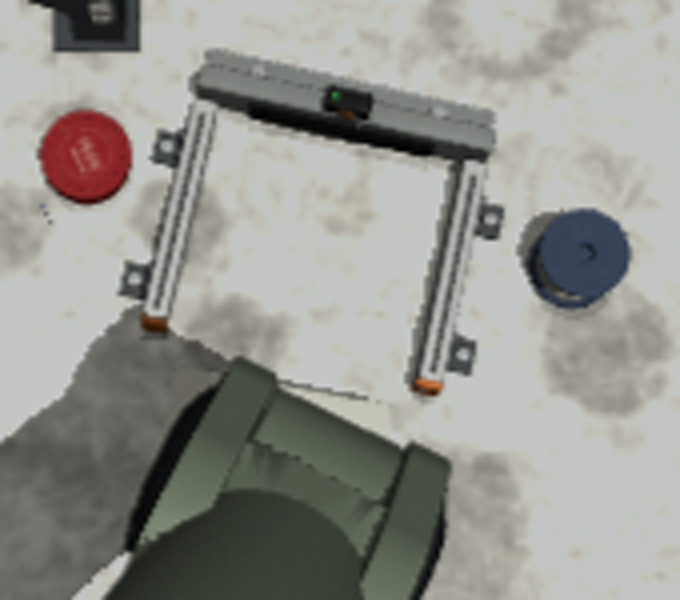

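The forces are too small to show contact. I'll push on to just short of the mouth, back off and look.

```bash
python3 - <<'E'
from h import *
import cv2
robot.move_l(W(-.115,0,.018),velocity=.03)
robot.move_l(W(-.13,0,.018),velocity=.05)
robot.move_l(W(-.2,0,.11),velocity=.15)
robot.move_l(W(-.22,.0,.2),velocity=.2)
o=robot.get_obs();print(o["tool_pos"],o["time_s"])
cv2.imwrite("pics/t2.png",cv2.resize(robot.snapshot("top")[180:270,290:390,::-1],None,fx=6,fy=6,interpolation=2))
E
```

```text
[ 0.34809468 -0.11083006  0.19919539] 9.7833
```

View pics/t2.png

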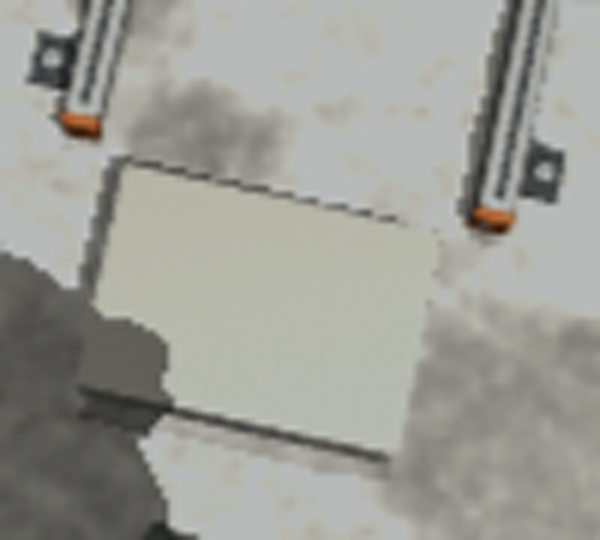

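```bash
python3 - <<'E'
from h import *
o=(290,180)
C=fit([(.046,.0655),(.046,-.0655),(-.045,-.0655),(-.045,.0655)],[w(p,.06,6,o) for p in [(124,161),(440,232),(391,459),(81,387)]])
for q in [C[0]]:
    d=q-O;print("carton in lane",c*d[0]+s*d[1],-s*d[0]+c*d[1],C[1]-TH)
print("mouth")
for p in [(60,130),(101,137),(471,225),(515,234)]:
    d=w(p,.03,6,o)-O;print((c*d[0]+s*d[1]).round(4),(-s*d[0]+c*d[1]).round(4))
E
```

```text
pose [ 0.5073 -0.1432] -0.2045 resid mm [[0.8, -0.3], [0.7, 1.1], [-0.7, 2.4], [-0.8, -3.2]]
carton in lane -0.057484737280506286 0.0004058729922190238 -0.0015109927724298589
mouth
0.0011 0.0953
0.002 0.0781
-0.0008 -0.0787
-0.0005 -0.0972
```

The carton is square and within 1 mm of the centre line. I'll push it halfway and check.

```bash
python3 - <<'E'
from h import *
import cv2
robot.move_l(W(-.2,0,.11),velocity=.2)
robot.move_l(W(-.14,0,.018),velocity=.15)
robot.move_l(W(-.118,0,.018),velocity=.05)
robot.move_l(W(0.0,0,.018),velocity=.04)
robot.move_l(W(-.03,0,.018),velocity=.1)
robot.move_l(W(-.12,0,.13),velocity=.15)
o=robot.get_obs();print(o["tool_pos"],o["force"],o["time_s"])
cv2.imwrite("pics/t3.png",cv2.resize(robot.snapshot("top")[140:230,290:390,::-1],None,fx=6,fy=6,interpolation=2))
E
```

```text
[ 0.44622414 -0.13109142  0.12959955] [ 0.52656442  0.32009674 -0.73496715] 16.575
```

View pics/t3.png

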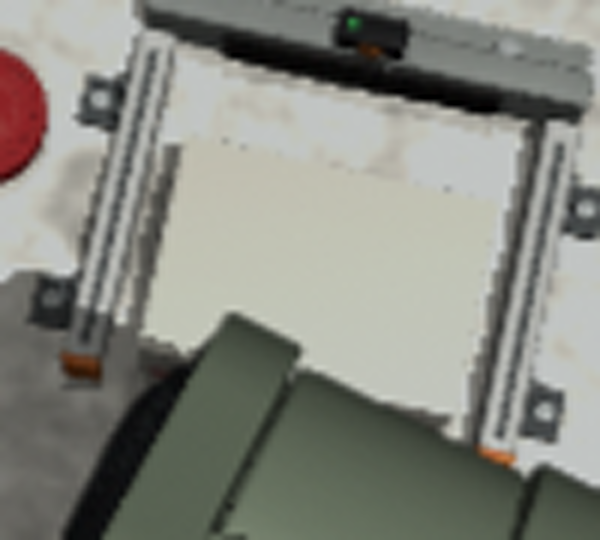

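The carton is straight, clear of both rails, and still short of the stop. Next I push it home while watching the force.

```bash
python3 - <<'E'
from h import *
import cv2
robot.move_l(W(-.03,0,.018),velocity=.15)
robot.move_l(W(-.003,0,.018),velocity=.06)
f0=robot.get_obs()["force"]
robot.move_l(W(.038,0,.018),velocity=.03)
for x in np.arange(.040,.056,.001):
    robot.move_l(W(x,0,.018),velocity=.01);robot.dwell(.1);o=robot.get_obs();f=o["force"]-f0
    print(round(x,3),f.round(1),o["torque"].round(2))
    if np.hypot(f[0],f[1])>8:break
robot.move_l(W(x-.04,0,.018),velocity=.04)
robot.move_l(W(-.12,0,.13),velocity=.15)
robot.move_l(W(-.22,0,.22),velocity=.2)
print(robot.get_obs()["time_s"])
cv2.imwrite("pics/t4.png",cv2.resize(robot.snapshot("top")[130:225,290:395,::-1],None,fx=6,fy=6,interpolation=2))
cv2.imwrite("pics/s4.png",cv2.resize(robot.snapshot("scene")[120:260,170:400,::-1],None,fx=3,fy=3,interpolation=2))
E
```

```text
0.04 [ 0.1 -0.2  0.8] [ 0.07  0.14 -0.03]
0.041 [0.9 0.2 0.3] [0.05 0.26 0.02]
0.042 [-0.4 -0.4  0.5] [ 0.01  0.17 -0.02]
0.043 [-1.9 -0.   1.5] [ 0.04  0.18 -0.01]
0.044 [-0.9 -0.3  1.4] [ 0.07  0.22 -0.  ]
0.045 [-0.6 -1.1  0.8] [-0.01  0.21  0.01]
0.046 [-1.2  0.9  0.3] [ 0.09  0.19 -0.05]
0.047 [-0.7  0.2  0.4] [0.06 0.27 0.05]
0.048 [-0.2 -0.7  0.1] [0.04 0.18 0.01]
0.049 [-1.8 -0.9  0. ] [0.07 0.2  0.05]
0.05 [-3.1  0.4  2.1] [ 0.18  0.55 -0.01]
0.051 [-5.3  0.9  2.5] [ 0.29  0.86 -0.2 ]
0.052 [-6.1  1.8  1.8] [ 0.33  1.14 -0.38]
0.053 [-9.1  3.3  3.9] [ 0.37  1.51 -0.37]
28.1333
```

View pics/t4.png

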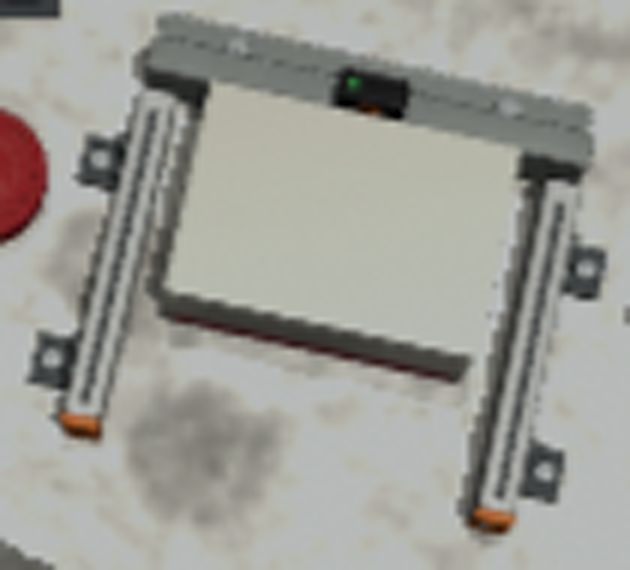

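View pics/s4.png

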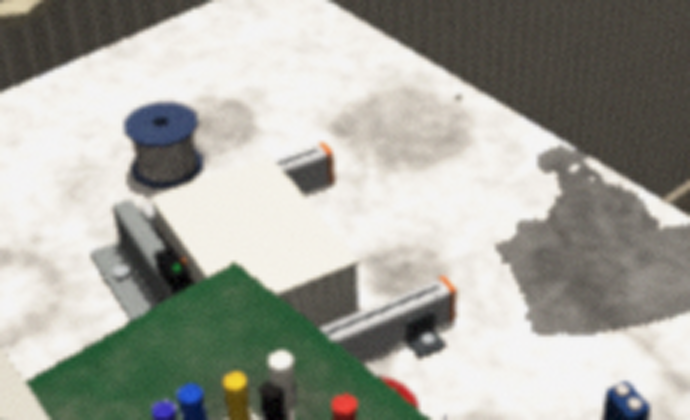

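```bash
python3 - <<'E'
from h import *
o=(290,130)
C=fit([(.046,.0655),(.046,-.0655),(-.045,-.0655),(-.045,.0655)],[w(p,.06,6,o) for p in [(209,84),(526,151),(471,358),(163,293)]])
d=C[0]-O;print("carton in lane",c*d[0]+s*d[1],-s*d[0]+c*d[1],C[1]-TH)
a,b=w((210,100),.04,6,o),w((520,168),.04,6,o)
a,b=w((150,70),.04,6,o),w((585,170),.04,6,o);d=b-a;print("stop edge angle",np.arctan2(-d[0],d[1]*-1) )
E
```

```text
pose [ 0.6668 -0.1762] -0.2077 resid mm [[-1.0, 0.3], [-0.2, -2.1], [1.7, 2.4], [-0.5, -0.6]]
carton in lane 0.10545320749512319 0.0002526775408670523 -0.004694260916020626
stop edge angle 0.21642987824430054
```

The carton measures 105 mm down the lane (seat 104), 0.3 mm off centre and 0.005 rad from square, so it's seated.

```bash
python3 -c "
from cell import robot
print(robot.finish_job())"
```

```text
the job is handed in; nothing more can be done
None
```

The carton is seated square against the stop and the job is handed in at about 28 s. It measured about 0.3 mm off the centre line, the pictures showed it clear of both rails, and I never moved the arm near the spool, tin or battery.

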